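# Open the safety-capped stain remover bottle in its holder

### The job

Stand the flat-sided stain remover bottle (the rectangular one, on the counter with its safety cap on) flat and square, fully down in the rectangular metal pocket on the counter, which keeps it from turning. Then push its cap down and, while pushing, twist it counterclockwise (seen from above) until it is free, lift it straight up and finish while still holding it in the gripper, still and level, about 8 cm above where it sat, over the bottle. The bottle stays seated in the pocket; never tip it over, and do not knock the other things about.

Things in the scene. Friction and masses are not known exactly. Their poses are not given: they have to be found in the camera images.
- bottle: White plastic bottle with a rectangular body, 64 mm (its x) by 48 mm (its y) by 86 mm high, a small shoulder to 92 mm and a round neck of 30 mm diameter to 116 mm; 0.25 to 0.5 kg. Origin: centre of the underside; z up. With the cap on, 127 mm high. It is the same turned half round (also for the pocket). It can be carried by its closed cap.
- cap: Ribbed round black safety cap, 51 mm in diameter, 24 mm high. Origin: centre of its lower rim, z up. Closed, the origin is 103 mm above the bottle's underside, its x along the bottle's x (within 0.1 rad). Pushed down 4 mm or more (hard stop at 6.5 mm; spring 5 N closed, 8.5 N fully down) it turns counterclockwise seen from above; 45 to 75 degrees on it is free to lift; it stops at 85.
- cap_top (a point): centre of the cap's flat top, 24 mm above the cap's origin. Closed, the cap is locked by catches: clockwise is blocked, and it cannot be pulled off or turned without being pushed down. Between the cap's rim and the bottle's shoulder are 11 mm, so fingers should not reach below the rim.
- holder: Aluminium holder fixed to the counter, base plate 130 mm (x) by 110 mm (y): a rectangular pocket open upward, 68 mm (its x) by 52 mm (its y) inside, walls 8 mm thick, up to 43 mm above the counter, with lips flared outward at 45 degrees up to about 50 mm. Origin: on the counter under the pocket's centre.
- pocket_floor (a point): centre of the pocket's floor, 8 mm above the counter, axes as the holder's
- pod_jar: bystander: round pale jar with black lid, 72 mm in diameter, 105 mm high; origin at its underside
- spray_can: bystander: round aluminium can, 52 mm in diameter, 170 mm high; origin at its underside
- carton: bystander: cardboard carton 60 x 120 x 150 mm; origin at its underside
- scoop: bystander: small white measuring cup, 64 mm across, 45 mm high; origin at its underside
- lint_brush: bystander: brush about 180 mm long lying on the counter; origin at its underside
Things that resemble listed ones, but are neither listed nor needed, are in the scene too. Of the things shaped like the cap, the black one is meant. Leave any purple look-alike of the holder alone.

How it is judged:
On the way, in this order (a step that is already met when the one before it is completed fails the run):
1. the bottle, cap on and still locked, stands flat and square on the pocket's floor (z of bottle in the frame of pocket_floor between -0.003 and 0.003 m and horizontal distance between bottle and pocket_floor below 0.0045 m and angle between the x axis of bottle and the x axis of holder, either way round below 0.12 rad and angle between bottle's own z axis and vertical below 0.05 rad and z of cap in the frame of bottle below 0.108 m and angle between the x axis of cap and the x axis of bottle, either way round below 0.3 rad), for 0.2 s.
2. the cap is turned out of its catches while the bottle stands in the pocket (z of bottle in the frame of pocket_floor between -0.003 and 0.003 m and horizontal distance between bottle and pocket_floor below 0.0045 m and angle between the x axis of bottle and the x axis of holder, either way round below 0.12 rad and angle between bottle's own z axis and vertical below 0.05 rad and z of cap in the frame of bottle below 0.108 m and angle between the x axis of cap and the x axis of bottle, either way round above 0.6 rad), for 0.1 s.
At the end, for the whole second after the job is handed in: The bottle stands upright on the pocket's floor (within 3 mm in height, 4.5 mm sideways, 0.12 rad in turn, 0.05 rad in tilt); the cap is in the fingers, touching nothing of the bottle, 40 to 140 mm above its closed place, within 40 mm sideways of the bottle's axis, level within 0.26 rad and still (z of bottle in the frame of pocket_floor between -0.003 and 0.003 m and horizontal distance between bottle and pocket_floor below 0.0045 m and angle between the x axis of bottle and the x axis of holder, either way round below 0.12 rad and angle between bottle's own z axis and vertical below 0.05 rad and z of cap in the frame of bottle between 0.143 and 0.243 m and horizontal distance between cap and bottle below 0.04 m and angle between cap's own z axis and vertical below 0.26 rad and linear speed of cap below 0.03 m/s and contact force between cap and the fingers above 1 N and contact force between cap and bottle below 0.2 N); the arm keeps its last pose, push and grip.
It fails at once if another thing on the counter is moved by more than 4 cm (distance of any of pod_jar, spray_can, carton, scoop, lint_brush from where it was at the start of the episode above 0.04 m).
It fails at once if the bottle is tipped over (angle between bottle's own z axis and vertical above 0.8 rad).
It also fails if it takes over 48 s, if anything falls off the work surface, if the arm or the gripper's body presses on something with over 40 N, if the wrist force passes 120 N, or if a joint passes its speed limit or range.

### The arm

A 7-joint arm with a two-finger parallel gripper is mounted at the origin on the work surface. World frame = base frame: x ahead of the robot, y to its left, z up, the work surface at z = 0. Lengths are in m, angles in rad, forces in N, time in s.
With the tool pointing down it reaches from about 0.35 to 0.9 m from the base axis. Payload 8.1 kg.
Tool frame: the origin (TCP) lies on the mounting face of the last link; the fingertips stand 173 mm ahead of it and the grasp point (between the pads) lies 155 mm ahead of it; y points along the fingers, x is the direction in which the jaws open and shut, and the axes are right-handed (so a half turn about y gives the same grasp; the last joint's range is limited). The gripper opens to 85 mm and grips with 20 to 120 N. Pads are 22 mm wide; open, the fingers measure 114 mm over their backs; the gripper's body (76 mm by 85 mm) begins 54 mm behind the grasp point. The pads swing forward as they close: fully open they stand 13 mm farther back than shut.
Start: joints at [1.074, 0.434, 0.025, 1.573, -0.012, 1.134, -0.075], TCP at [0.24, -0.577, 0.405] pointing down, gripper open.
Joint ranges: [-2.62, 2.62], [-0.44, 2.09], [-1.27, 1.32], [0.08, 2.57], [-1.32, 4.46], [0.12, 2], [-2.74, 2.74]. Speed limits (rad/s): [2.22, 2.22, 3.01, 3.01, 3.14, 3.14, 3.14].

### API

Orientations are given as a unit quaternion [x, y, z, w].
In Python, from plant import readout, snapshot, ticket, silhouettes, mark_of gives the robot as it stands.
- The arm moves only by the tool servo_tool, never from a script. Its argument "commands" is a list of rows, each a list of 7 numbers: the shift along the tool's x, y, z in mm, then the turn, a rotation vector about the tool's x, y, z in degrees, then the opening, from -1 (shut) to 1 (fully open). In form: [[dx, dy, dz, wx, wy, wz, gripper], ...]. A call has exactly 5 rows; each row shifts and turns the commanded pose from where the row before left it, along the tool's axes as they then stand; what a row does not reach is not made up. A row lasts 1/12 s, in which the tool goes at most 41.7 mm and 7.16 degrees, less where a joint would pass 70% of its speed; a pose out of reach is approached as far as the arm can. A call is refused whole if a number of a shift passes 41.7 or a number of a turn 7.16, either way. A call with a gripper value outside its range is refused whole. The fingers move at their own pace and stop on an object; the grip force is fixed at half the most. Time passes only in rows, so rows that do not move let the fingers close, or fill a call up. It gives the time, the measured TCP pose, the force and the opening at its end, in the units of the state.
- readout.get_obs(): the state, without advancing time (a new reading comes with each control period).
- snapshot(name): name is "scene" or "top"; returns a dict with "image" (420x560x3 uint8, red, green, blue), "fov_y" (degrees; the focal length in pixels is half the picture's height over the tangent of half this angle, whatever the lens; pixels are square), "cx", "cy" (the principal point, pixels), "dist" ([k1, k2, p1, p2, k3] as OpenCV has them; the pictures are not rectified), "R" (3x3) and "t" (3): a world point X has camera coordinates R X + t. Camera axes: x right, y down, z forward; pixel columns grow to the right and rows downward; lengths in m; the calibration is good to about 2 mm. A picture is of the moment at which its call begins. There is no depth.
- ticket.sign_off(): hands the job in, once; it reports no verdict.
Trained networks look in the newest picture that a camera, given by its name, has taken for a name from the list of things; names that differ only in an ending like _2 or _b are one class to them, and where a whole thing is asked for, a point or a joint stands for the part that bears it (a point fixed in the world has none). Each returns a list of dicts, best first, with "conf" (0 to 1); they miss things now and then, are a little off and sometimes report something else, mostly with a low value. They report only what shows in the picture. A call takes as long as a camera call. They do not tell look-alikes from the thing itself.
- silhouettes(camera, label): "pixels" (420x560 bool, what is visible of it) and "location" ([row, column] in pixels, amid what is visible of it).
- mark_of(camera, label): "location" ([row, column] in pixels: a listed point, or the origin of a listed thing).
The state is a dict: "time_s": time; "joint_positions": joint angles; "dq": joint speeds; "tau": joint torques, N m; "tcp_pos": TCP position; "eef_rot": TCP orientation; "force": force on the tool from outside, world axes, zero at the start; "torque": the same for the moment, N m; "gripper_width": finger opening in m.
Only numpy, scipy, OpenCV 4.12 (cv2) and the standard library are available. Lean on these libraries where they do the work, as an engineer would, in place of code of your own. Each camera call takes 0.05 s, during which the arm holds its last target. There are 200 camera calls.

## Working session

There is one attempt and no reset: what is moved stays moved. The work goes in short steps, Python scripts to look and compute and a tool call to move; the robot and the scene stay as the last step left them, time stands still between calls to the robot, and variables do not carry over. Pictures are saved under pics/ and viewed, about 8 in all and at most 12, crops included, and the job is handed in when it is done.

Besides the shell and the picture viewer there is one more tool, called after "Call:" as name([rows], argument=value, ...), one row to a line, values as JSON. servo_tool: Moves the arm, as the interface text tells. Its arguments: {"type":"object","properties":{"commands":{"type":"array","items":{"type":"array","items":{"type":"number"}}}},"required":["commands"]}

```bash
mkdir -p pics; cat > h.py <<'E'
import numpy as np, cv2
from plant import readout, snapshot, ticket, silhouettes, mark_of
from scipy.spatial.transform import Rotation as Rn
def cam(s):
    h=s["image"].shape[0]; f=h/2/np.tan(np.radians(s["fov_y"])/2)
    K=np.array([[f,0,s["cx"]],[0,f,s["cy"]],[0,0,1.]])
    return K,np.array(s["dist"],float),np.array(s["R"]),np.array(s["t"])
def onplane(s,rc,z):
    K,d,R,t=cam(s); rc=np.atleast_2d(rc).astype(float)
    u=cv2.undistortPoints(rc[:,::-1].reshape(-1,1,2).copy(),K,d).reshape(-1,2)
    D=np.c_[u,np.ones(len(u))]@R; C=-R.T@t
    return C+D*((z-C[2])/D[:,2])[:,None]
def proj(s,X):
    K,d,R,t=cam(s); return cv2.projectPoints(np.atleast_2d(X).astype(float),cv2.Rodrigues(R)[0],t,K,d)[0].reshape(-1,2)[:,::-1]
def save(im,name,k=1):
    cv2.imwrite("pics/"+name,cv2.resize(im,None,fx=k,fy=k,interpolation=cv2.INTER_CUBIC)[...,::-1])
E
python3 - <<'E'
from h import *
o=readout.get_obs(); print({k:np.round(v,3) for k,v in o.items()}); print(Rn.from_quat(o["eef_rot"]).as_matrix().round(3))
S={n:snapshot(n) for n in("scene","top")}
for n,s in S.items():
    save(s["image"],n+"0.png"); print(n,"C",(-np.array(s["R"]).T@s["t"]).round(3),s["fov_y"],s["dist"])
    for l,z in(("bottle",0),("cap",.103),("cap_top",.127),("holder",0),("pocket_floor",.008),("pod_jar",0),("spray_can",0),("carton",0),("scoop",0),("lint_brush",0)):
        for m in mark_of(n,l): print(n,l,round(m["conf"],2),np.round(m["location"],1),onplane(s,m["location"],z)[0].round(3))
E
```

```text
{'time_s': np.float64(0.0), 'joint_positions': array([ 1.074,  0.435,  0.025,  1.574, -0.012,  1.134, -0.075]), 'dq': array([-0.002,  0.001, -0.   , -0.   , -0.   , -0.   ,  0.001]), 'tau': array([-1.0000e-03, -6.7047e+01,  1.0250e+00, -3.1622e+01,  1.5000e-02,
        1.3000e-02, -0.0000e+00]), 'tcp_pos': array([ 0.24 , -0.577,  0.404]), 'eef_rot': array([-0.588,  0.393, -0.392,  0.588]), 'force': array([-0.328,  0.621,  0.166]), 'torque': array([ 0.012, -0.004, -0.049]), 'gripper_width': np.float64(0.085)}
[[ 0.384 -0.001  0.924]
 [-0.924  0.001  0.384]
 [-0.002 -1.    -0.   ]]
scene C [ 0.939 -0.729  0.728] 54.00893452676605 [-0.11662134  0.          0.          0.          0.        ]
scene bottle 0.61 [275.8 239.7] [ 0.529 -0.2    0.   ]
scene cap 0.81 [305.8 217.5] [ 0.592 -0.359  0.103]
scene cap 0.71 [238.1 234. ] [ 0.513 -0.186  0.103]
scene cap 0.62 [245.7 234.9] [ 0.529 -0.205  0.103]
scene cap_top 0.8 [237.1 234.1] [ 0.528 -0.204  0.127]
scene cap_top 0.74 [297.9 211.3] [ 0.584 -0.364  0.127]
scene holder 0.94 [201.2 238.1] [0.365 0.042 0.   ]
scene holder 0.79 [235.5 284
[... 649 characters left out ...]
38 0.103]
top cap_top 0.94 [226.8 367.6] [ 0.533 -0.201  0.127]
top cap_top 0.9 [232.5 406.5] [ 0.523 -0.279  0.127]
top holder 0.76 [302.1 256.3] [0.367 0.035 0.   ]
top holder 0.75 [219.2 281.5] [ 0.561 -0.02   0.   ]
top pocket_floor 0.84 [301.3 254.3] [0.369 0.038 0.008]
top pocket_floor 0.68 [216.1 285.4] [ 0.568 -0.029  0.008]
top pocket_floor 0.49 [250.2 149.1] [0.481 0.291 0.008]
top pod_jar 0.6 [248.8 149.2] [0.485 0.294 0.   ]
top spray_can 0.72 [141.1 209.5] [0.753 0.163 0.   ]
top carton 0.74 [140.7 334.9] [ 0.757 -0.147  0.   ]
top scoop 0.91 [170.7 184.8] [0.677 0.22  0.   ]
top scoop 0.3 [249.4 148. ] [0.483 0.297 0.   ]
top lint_brush 0.65 [219.3 437. ] [ 0.567 -0.386  0.   ]
```

View pics/scene0.png

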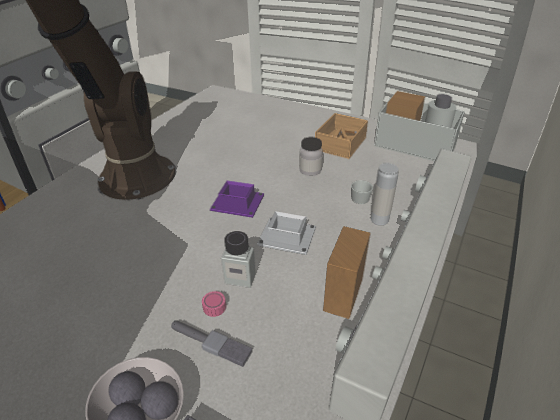

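View pics/top0.png

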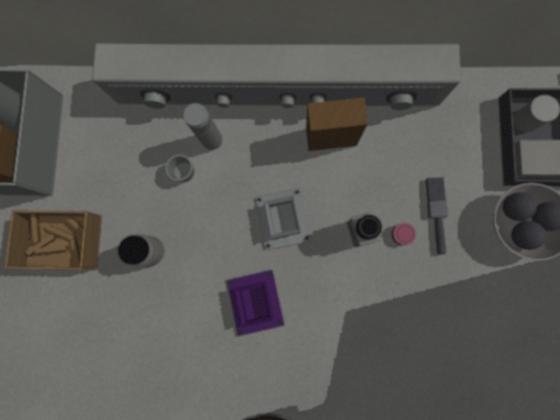

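Black-capped bottle at top (228,367) / scene (237,234), the meant one. The pink cap at top (235,403) and purple holder at top (302,256) are look-alikes; the aluminium holder is at top (219,281) / scene (235,285). Next I fit poses to the masks and check them in one crop.

```bash
cat > fit.py <<'E'
from h import *
from scipy.optimize import minimize
def box(lx,ly,z0,z1): return [[a*lx/2,b*ly/2,z] for a in(-1,1) for b in(-1,1) for z in(z0,z1)]
def cyl(d,z0,z1): a=np.linspace(0,2*np.pi,24,endpoint=False); return [[d/2*np.cos(t),d/2*np.sin(t),z] for z in(z0,z1) for t in a]
BOT=[box(.064,.048,0,.086),cyl(.030,.086,.116),cyl(.051,.103,.127)]
HOL=[box(.13,.11,0,.008),box(.084,.068,0,.043),box(.098,.082,.043,.050)]
def place(P,p,z=0): 
    c,s=np.cos(p[2]),np.sin(p[2]); P=np.array(P); return P@np.array([[c,s,0],[-s,c,0],[0,0,1]])+[p[0],p[1],z]
def mask(s,parts,p,z=0,k=4):
    m=np.zeros((420*k,560*k),np.uint8)
    for P in parts:
        h=cv2.convexHull(((proj(s,place(P,p,z))[:,::-1]+.5)*k).astype(np.float32)).astype(np.int32); cv2.fillConvexPoly(m,h,1)
    return cv2.resize(m.astype(np.float32),(560,420),interpolation=cv2.INTER_AREA)
def near(n,l,rc,r=25):
    c=[d for d in silhouettes(n,l) if np.hypot(*(np.array(d["location"])-rc))<r]
    return c[0]["pixels"] if c else np.zeros((420,560),bool)
def fit(S,M,parts,p0,z=0):
    f=lambda p,ns:sum(np.abs(mask(S[n],parts,p,z)-M[n]).sum()/M[n].sum() for n in ns)
    out=[]
    for ns in (("scene","top"),("scene",),("top",)):
        best=min((minimize(lambda q:f([q[0]/50,q[1]/50,q[2]],ns),[p0[0]*50,p0[1]*50,y],method="Nelder-Mead",options=dict(initial_simplex=[[p0[0]*50+a,p0[1]*50+b,y+c] for a,b,c in((0,0,0),(.4,0,.1),(0,.4,-.1),(0,0,.3))],xatol=2e-3,fatol=1e-4)) for y in p0[2]),key=lambda r:r.fun)
        p=best.x/[50,50,1]; out.append(p); print(ns,p.round(4),"deg",np.degrees(p[2]).round(1),best.fun.round(3))
    return out[0]
E
python3 - <<'E'
from fit import *
S={n:snapshot(n) for n in("scene","top")}
Mb={n:near(n,"bottle",rc)|near(n,"cap",rc2,12) for n,rc,rc2 in(("scene",(260,238),(242,236)),("top",(230,366),(227,367)))}
Mh={n:near(n,"holder",rc) for n,rc in(("scene",(233,286)),("top",(219,281)))}
print([m.sum() for m in (*Mb.values(),*Mh.values())])
Y=np.radians([-60,-20,20,60,100])
pb=fit(S,Mb,BOT,(.53,-.207,Y)); ph=fit(S,Mh,HOL,(.56,-.022,Y))
np.save("p.npy",[pb,ph])
ims=[]
for n,(r,c) in(("scene",(235,265)),("top",(225,325))):
    k=6; r0,c0=r-65,c-65
    im=cv2.resize(S[n]["image"][r0:r0+130,c0:c0+130],None,fx=3,fy=3,interpolation=cv2.INTER_CUBIC)
    for p,B in((pb,[box(.064,.048,0,.086),cyl(.051,.103,.127)]),(ph,[box(.13,.11,0,.008),box(.068,.052,.008,.043)])):
        for P in B:
            q=((proj(S[n],place(P,p))[:,::-1]+.5-[c0,r0])*3)
            e=[(i,j) for i in range(8) for j in range(i) if bin(i^j).count("1")==1] if len(P)==8 else [(24+i,24+(i+1)%24) for i in range(24)]
            for i,j in e: cv2.line(im,tuple(q[i].astype(int)),tuple(q[j].astype(int)),(255,0,0) if p is pb else (0,200,0),1)
    ims.append(im)
save(np.hstack(ims),"fit1.png")
E
```

```text
[np.int64(1499), np.int64(851), np.int64(1713), np.int64(2484)]
('scene', 'top') [ 0.5345 -0.2053  0.3172] deg 18.2 0.229
('scene',) [ 0.5322 -0.2051  0.3967] deg 22.7 0.064
('top',) [ 0.5357 -0.2055  0.3157] deg 18.1 0.114
('scene', 'top') [ 0.5629 -0.0235  0.2239] deg 12.8 0.144
('scene',) [ 0.5612 -0.0229  0.2282] deg 13.1 0.103
('top',) [ 0.5634 -0.0231  0.2183] deg 12.5 0.029
```

View pics/fit1.png

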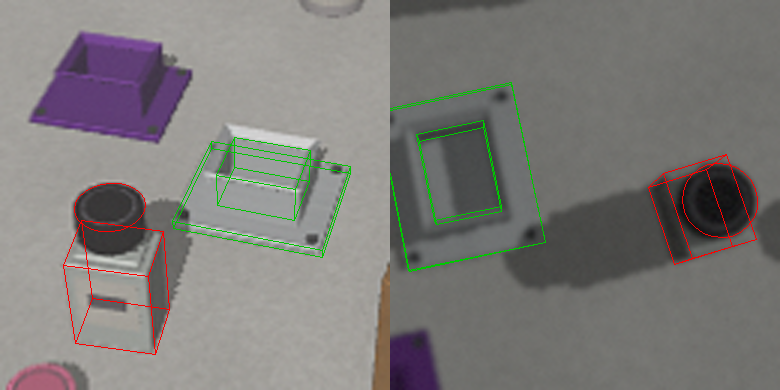

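The crop confirms the fits: black-capped bottle at about (0.533, -0.205), yaw ≈20°; aluminium holder at (0.562, -0.023), yaw ≈13°. I'm moving above the bottle.

Call:
servo_tool([
  [-15, 0, 28, 0, 0, 0, 1],
  [-15, 0, 28, 0, 0, 0, 1],
  [-15, 0, 28, 0, 0, 0, 1],
  [-15, 0, 28, 0, 0, 0, 1],
  [-15, 0, 28, 0, 0, 0, 1],
])

```text
time_s: 1.92
tcp_pos: [0.341, -0.453, 0.4048]
eef_rot: [0.588, -0.393, 0.393, -0.588]
force: [0.3, 0.3, -0.2]
gripper_width: 0.0852
```

Call:
servo_tool([
  [-16, 0, 28, 0, 0, 0, 1],
  [-16, 0, 28, 0, 0, 0, 1],
  [-16, 0, 28, 0, 0, 0, 1],
  [-16, 0, 28, 0, 0, 0, 1],
  [-16, 0, 28, 0, 0, 0, 1],
])

```text
time_s: 2.33
tcp_pos: [0.4396, -0.3253, 0.4049]
eef_rot: [0.588, -0.392, 0.393, -0.588]
force: [0.2, -0.4, 0.1]
gripper_width: 0.0855
```

Call:
servo_tool([
  [-16, 0, 28, 0, 1.5, 0, 1],
  [-16, 0, 28, 0, 1.5, 0, 1],
  [-16, 0, 27, 0, 0, 0, 1],
  [-16, 0, 26, 0, 0, 0, 1],
  [-12, 0, 25, 0, 0, 0, 1],
])

```text
time_s: 2.75
tcp_pos: [0.5387, -0.2064, 0.4049]
eef_rot: [-0.578, 0.407, -0.408, 0.578]
force: [0.8, -0.6, 0.5]
gripper_width: 0.0851
```

```bash
cat > go.py <<'E'
import sys; from h import *
def go(x,y,z,yaw):
    o=readout.get_obs(); R=Rn.from_quat(o["eef_rot"]).as_matrix()
    cur=np.degrees(np.arctan2(R[1,0],R[0,0])); d=R.T@(np.array([x,y,z])-o["tcp_pos"])*1000
    print("t",o["time_s"].round(2),"tcp",np.round(o["tcp_pos"],4),"jaw",cur.round(1),"tilt",np.degrees(np.arccos(-R[2,1])).round(2),"move mm",d.round(1),"wy deg",round(-((yaw-cur+90)%180-90),1),"w",round(float(o["gripper_width"]),4),"F",np.round(o["force"],1),"j7",o["joint_positions"][6].round(2))
if __name__=="__main__": go(*map(float,sys.argv[1:]))
E
python3 go.py .533 -.205 .281 -70.5
python3 - <<'E'
from h import *
s=snapshot("scene"); save(s["image"][120:330,140:380],"pre.png",2.5)
for l,z in(("cap",.103),("cap_top",.127)):
    for m in mark_of("scene",l): print(l,round(m["conf"],2),np.round(m["location"],1),onplane(s,m["location"],z)[0].round(4))
E
```

```text
cap 0.96 [246.2 235.3] [ 0.5305 -0.2062  0.103 ]
cap 0.72 [344.1 207.7] [ 0.6255 -0.4369  0.103 ]
cap_top 0.84 [237.2 235.8] [ 0.5315 -0.2022  0.127 ]
cap_top 0.77 [299.9 209.1] [ 0.5833 -0.3699  0.127 ]Traceback (most recent call last):
  File "go.py", line 6, in <module>
    if __name__=="__main__": go(*map(float,sys.argv[1:]))
                             ~~^^^^^^^^^^^^^^^^^^^^^^^^^^
  File "go.py", line 5, in go
    print("t",o["time_s"].round(2),"tcp",np.round(o["tcp_pos"],4),"jaw",cur.round(1),"tilt",np.degrees(np.arccos(-R[2,1])).round(2),"move mm",d.round(1),"wy deg",round(-((yaw-cur+90)%180-90),1),"w",round(float(o["gripper_width"]),4),"F",np.round(o["force"],1),"j7",o["joint_positions"][6].round(2))
              ^^^^^^^^^^^^^^^^^
AttributeError: 'float' object has no attribute 'round'
```

View pics/pre.png

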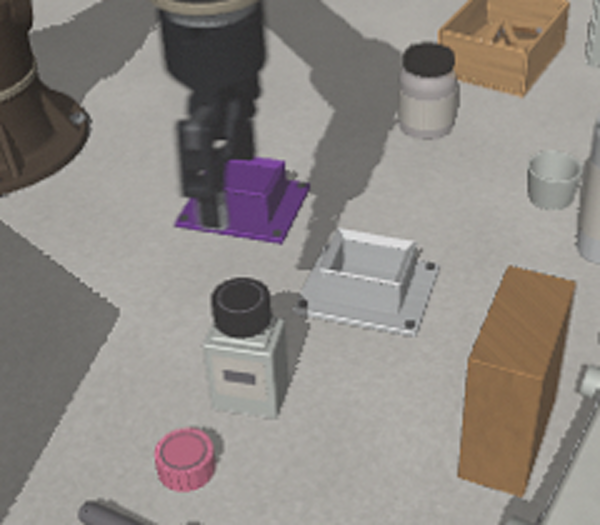

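The picture shows the gripper hovering above the bottle, whose cap is at crop (243,305); nothing has been disturbed.

```bash
sed -i 's/o=readout.get_obs()/o={k:np.asarray(v,float) for k,v in readout.get_obs().items()}/' go.py; python3 go.py .533 -.2045 .281 -70.5
```

```text
t 2.9 tcp [ 0.5392 -0.2061  0.4046] jaw -70.2 tilt 0.06 move mm [ -3.5 123.6  -5.4] wy deg 0.3 w 0.0852 F [-0.8 -0.5 -0. ] j7 -1.0
```

Call:
servo_tool([
  [-1, 15, -1, 0, 0, 0, 1],
  [-1, 20, -1, 0, 0, 0, 1],
  [-1, 20, -2, 0, 0, 0, 1],
  [-0.5, 20, -1, 0, 0, 0, 1],
  [0, 15, -0.5, 0, 0, 0, 1],
])

```text
time_s: 3.32
tcp_pos: [0.5301, -0.2083, 0.3133]
eef_rot: [0.578, -0.409, 0.408, -0.577]
force: [0.9, 0.7, 0.1]
gripper_width: 0.0853
```

Call:
servo_tool([
  [0, 12, 0, 0, 0, 0, 1],
  [0, 10, 0, 0, 0, 0, 1],
  [0, 7, 0, 0, 0, 0, 1],
  [0, 4, 0, 0, 0, 0, 1],
  [0, 0, 0, 0, 0, 0, 1],
])

```text
time_s: 3.73
tcp_pos: [0.5311, -0.2074, 0.2812]
eef_rot: [0.578, -0.408, 0.408, -0.577]
force: [-0.4, -0.7, 0.7]
gripper_width: 0.0852
```

```bash
python3 go.py .533 -.2045 .281 -70.5
python3 - <<'E'
from h import *
s=snapshot("scene"); save(s["image"][170:300,170:310],"pre2.png",4)
E
```

```text
t 3.73 tcp [ 0.5311 -0.2074  0.2812] jaw -70.5 tilt 0.05 move mm [-2.1  0.2  2.7] wy deg 0.0 w 0.0852 F [-0.4 -0.7  0.7] j7 -1.03
```

View pics/pre2.png

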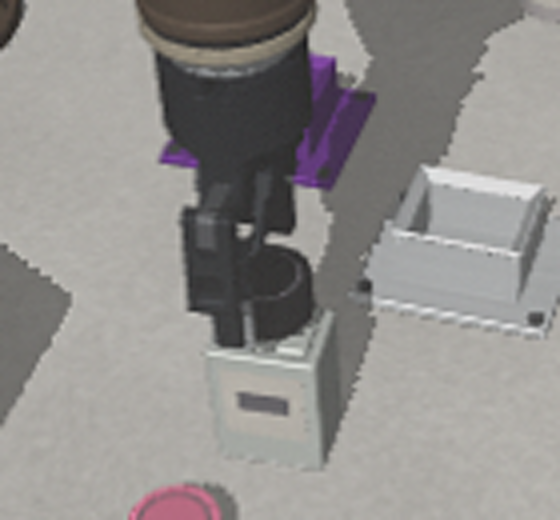

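The open fingers straddle the cap (crop about (230,300) and (280,230)) and clear the shoulder. I'll apply a small correction and close.

Call:
servo_tool([
  [-2, 0, 2, 0, 0, 0, 1],
  [0, 0, 0, 0, 0, 0, 0],
  [0, 0, 0, 0, 0, 0, -1],
  [0, 0, 0, 0, 0, 0, -1],
  [0, 0, 0, 0, 0, 0, -1],
])

```text
time_s: 4.2
tcp_pos: [0.5329, -0.2048, 0.2823]
eef_rot: [-0.578, 0.407, -0.408, 0.578]
force: [-1.1, 0.1, 5.4]
gripper_width: 0.0491
```

Call:
servo_tool([
  [0, 0, 0, 0, 0, 0, -1],
  [0, 0, 0, 0, 0, 0, -1],
  [0, 0, 0, 0, 0, 0, -1],
  [0, 0, 0, 0, 0, 0, -1],
  [0, 0, 0, 0, 0, 0, -1],
])

```text
time_s: 4.62
tcp_pos: [0.5328, -0.2047, 0.2819]
eef_rot: [-0.578, 0.408, -0.408, 0.578]
force: [1.0, -0.2, 5.1]
gripper_width: 0.0493
```

```bash
python3 go.py .562 -.0235 .36 -77
python3 - <<'E'
from h import *
o=readout.get_obs(); print(np.round(o["force"],2),np.round(o["torque"],2))
E
```

```text
t 4.62 tcp [ 0.5328 -0.2047  0.2819] jaw -70.5 tilt 0.05 move mm [-160.9  -78.1   88.2] wy deg 6.5 w 0.0493 F [ 1.  -0.2  5.1] j7 -1.03
[ 1.04 -0.16  5.1 ] [-0.22 -0.15  0.01]
```

Call:
servo_tool([
  [0, -4, 0, 0, 0, 0, -1],
  [0, -8, 0, 0, 0, 0, -1],
  [0, -16, 0, 0, 0, 0, -1],
  [0, -22, 0, 0, 0, 0, -1],
  [0, -22, 0, 0, 0, 0, -1],
])

```text
time_s: 5.03
tcp_pos: [0.5318, -0.2041, 0.3537]
eef_rot: [0.578, -0.409, 0.406, -0.577]
force: [0.5, 0.1, -4.0]
gripper_width: 0.049
```

Call:
servo_tool([
  [0, -10, 0, 0, 0, 0, -1],
  [0, -6, 0, 0, 0, 0, -1],
  [0, 0, 0, 0, 0, 0, -1],
  [0, 0, 0, 0, 0, 0, -1],
  [0, 0, 0, 0, 0, 0, -1],
])

```text
time_s: 5.45
tcp_pos: [0.5321, -0.2044, 0.3683]
eef_rot: [0.578, -0.409, 0.407, -0.577]
force: [0.4, -0.1, -3.9]
gripper_width: 0.0486
```

```bash
python3 go.py .562 -.0235 .37 -77
python3 - <<'E'
from fit import *
S={n:snapshot(n) for n in("scene","top")}
save(S["scene"]["image"][150:280,170:310],"lift.png",4)
z=float(readout.get_obs()["tcp_pos"][2])-.2819
M={"scene":near("scene","bottle",(240,235),45)}
f=lambda p:np.abs(mask(S["scene"],BOT[:1],p[:3],z+p[3]/20)-M["scene"])[mask(S["scene"],[cyl(.12,.098,.3)],p[:3],z)<.5].sum()/M["scene"].sum()
for y in (.2,.35,.5):
    r=minimize(f,[.533,-.205,y,0],method="Nelder-Mead",options=dict(initial_simplex=[[.533,-.205,y,0],[.538,-.205,y,0],[.533,-.2,y,0],[.533,-.205,y+.15,0],[.533,-.205,y,.1]])); print(r.x.round(4),r.fun,M["scene"].sum())
E
```

```text
t 5.45 tcp [ 0.5321 -0.2044  0.3683] jaw -70.4 tilt 0.14 move mm [-160.4   -1.6   88.7] wy deg 6.6 w 0.0486 F [ 0.4 -0.1 -3.9] j7 -1.01
[ 0.5308 -0.2056  0.3036  0.0348] 0.029925187032418952 1203
[ 0.531  -0.2054  0.3641  0.0421] 0.028782211138819618 1203
[ 0.5343 -0.2098  0.3999  0.1493] 0.031431837073981714 1203
```

View pics/lift.png

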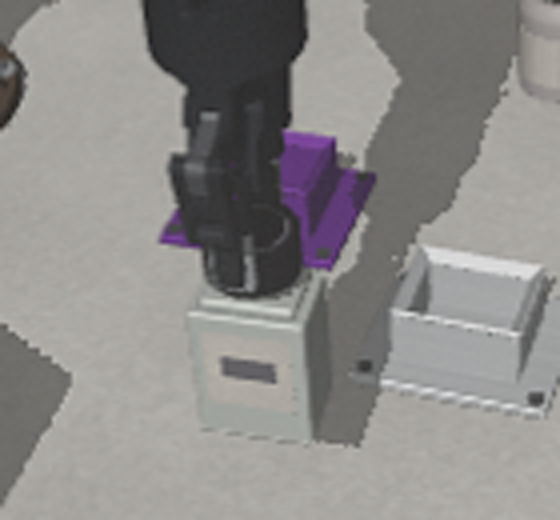

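Call:
servo_tool([
  [-8, 0, 4, 0, 0, 0, -1],
  [-16, 0, 9, 0, 0, 0, -1],
  [-22, 0, 12, 0, 0, 0, -1],
  [-26, 0, 14, 0, 0, 0, -1],
  [-26, 0, 14, 0, 0, 0, -1],
])

```text
time_s: 6.02
tcp_pos: [0.5497, -0.0929, 0.3695]
eef_rot: [-0.577, 0.408, -0.408, 0.577]
force: [0.6, 0.1, -3.9]
gripper_width: 0.0487
```

Call:
servo_tool([
  [-26, 0, 14, 0, 0, 0, -1],
  [-20, 0, 11, 0, 0, 0, -1],
  [-12, 0, 7, 0, 2, 0, -1],
  [-5, 0, 3, 0, 2.5, 0, -1],
  [0, 0, 0, 0, 2.2, 0, -1],
])

```text
time_s: 6.43
tcp_pos: [0.562, -0.02, 0.3695]
eef_rot: [-0.553, 0.441, -0.44, 0.554]
force: [0.2, -0.5, -3.9]
gripper_width: 0.049
```

Call:
servo_tool([
  [0, 0, 0, 0, 0, 0, -1],
  [0, 0, 0, 0, 0, 0, -1],
  [0, 0, 0, 0, 0, 0, -1],
  [0, 0, 0, 0, 0, 0, -1],
  [0, 0, 0, 0, 0, 0, -1],
])

```text
time_s: 6.85
tcp_pos: [0.5618, -0.0237, 0.3697]
eef_rot: [0.553, -0.441, 0.441, -0.553]
force: [0.9, -0.1, -4.2]
gripper_width: 0.0489
```

```bash
python3 go.py .5613 -.0224 .345 -77.2
python3 - <<'E'
from fit import *
S={n:snapshot(n) for n in("scene","top")}
save(S["scene"]["image"][140:270,220:360],"over.png",4)
z=float(readout.get_obs()["tcp_pos"][2])-.2809
M={"scene":near("scene","bottle",(210,285),45)}
f=lambda p:np.abs(mask(S["scene"],BOT[:1],p[:3],z+p[3]/20)-M["scene"])[mask(S["scene"],[cyl(.12,.098,.3)],p[:3],z)<.5].sum()/M["scene"].sum()
for y in (.1,.22,.35):
    r=minimize(f,[.561,-.022,y,0],method="Nelder-Mead",options=dict(initial_simplex=[[.561,-.022,y,0],[.566,-.022,y,0],[.561,-.017,y,0],[.561,-.022,y+.15,0],[.561,-.022,y,.1]])); print(r.x.round(4),r.fun,M["scene"].sum())
E
```

```text
t 6.85 tcp [ 0.5618 -0.0237  0.3697] jaw -77.1 tilt 0.01 move mm [-1.4 24.7 -0.2] wy deg 0.1 w 0.0489 F [ 0.9 -0.1 -4.2] j7 -1.47
[ 0.5609 -0.0226  0.2343 -0.0395] 0.02612464854732896 1067
[ 0.5614 -0.0241  0.2547 -0.0075] 0.02530459231490159 1067
[ 0.5619 -0.025   0.2585  0.0075] 0.02530459231490159 1067
```

View pics/over.png

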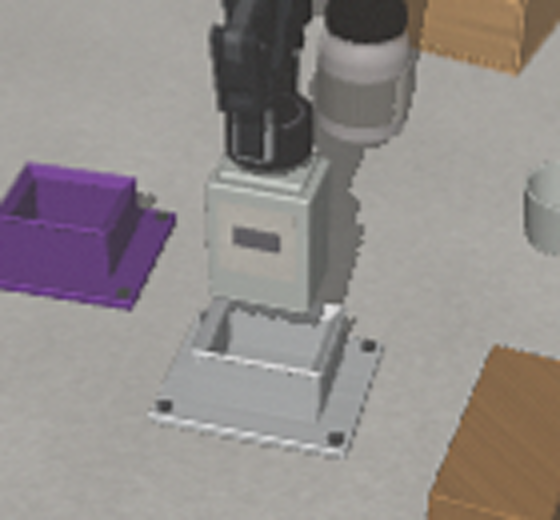

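The bottle hangs level and square over the metal pocket (crop (265,240) above (265,350)). I'm starting the descent.

Call:
servo_tool([
  [-1, 4, 0, 0, 0.4, 0, -1],
  [0, 10, 0, 0, 0, 0, -1],
  [0, 10, 0, 0, 0, 0, -1],
  [0, 7, 0, 0, 0, 0, -1],
  [0, 4, 0, 0, 0, 0, -1],
])

```text
time_s: 7.42
tcp_pos: [0.5611, -0.0225, 0.3328]
eef_rot: [0.552, -0.443, 0.442, -0.551]
force: [0.1, -0.1, -3.4]
gripper_width: 0.0493
```

Call:
servo_tool([
  [0, 3, 0, 0, 0, 0, -1],
  [0, 3, 0, 0, 0, 0, -1],
  [0, 3, 0, 0, 0, 0, -1],
  [0, 2, 0, 0, 0, 0, -1],
  [0, 1, 0, 0, 0, 0, -1],
])

```text
time_s: 7.83
tcp_pos: [0.5616, -0.0224, 0.3225]
eef_rot: [0.551, -0.443, 0.443, -0.551]
force: [-0.6, 0.1, -4.3]
gripper_width: 0.049
```

```bash
python3 go.py .5618 -.0227 .290 -77.5
```

```text
t 7.83 tcp [ 0.5616 -0.0224  0.3225] jaw -77.5 tilt 0.0 move mm [ 0.3 32.5  0.1] wy deg -0.0 w 0.049 F [-0.6  0.1 -4.3] j7 -1.49
```

Call:
servo_tool([
  [0, 2, 0, 0, 0, 0, -1],
  [0, 3, 0, 0, 0, 0, -1],
  [0, 3, 0, 0, 0, 0, -1],
  [0, 2, 0, 0, 0, 0, -1],
  [0, 0, 0, 0, 0, 0, -1],
])

```text
time_s: 8.25
tcp_pos: [0.5614, -0.0225, 0.3121]
eef_rot: [0.552, -0.443, 0.443, -0.551]
force: [-0.6, 0.2, -3.5]
gripper_width: 0.049
```

Call:
servo_tool([
  [0, 3, 0, 0, 0, 0, -1],
  [0, 3, 0, 0, 0, 0, -1],
  [0, 3, 0, 0, 0, 0, -1],
  [0, 2, 0, 0, 0, 0, -1],
  [0, 0, 0, 0, 0, 0, -1],
])

```text
time_s: 8.67
tcp_pos: [0.5615, -0.0224, 0.3011]
eef_rot: [0.552, -0.443, 0.443, -0.551]
force: [-0.3, -1.0, -3.9]
gripper_width: 0.0489
```

Call:
servo_tool([
  [0, 3, 0, 0, 0, 0, -1],
  [0, 2, 0, 0, 0, 0, -1],
  [0, 2, 0, 0, 0, 0, -1],
  [0, 1, 0, 0, 0, 0, -1],
  [0, 0, 0, 0, 0, 0, -1],
])

```text
time_s: 9.08
tcp_pos: [0.5615, -0.0224, 0.2934]
eef_rot: [0.551, -0.443, 0.443, -0.551]
force: [0.4, -0.4, -4.3]
gripper_width: 0.049
```

```bash
python3 go.py .5618 -.0227 .290 -77.5; python3 -c "
from h import *
print(readout.get_obs()['torque'])"
```

```text
t 9.08 tcp [ 0.5615 -0.0224  0.2934] jaw -77.5 tilt 0.03 move mm [0.3 3.4 0.2] wy deg -0.0 w 0.049 F [ 0.4 -0.4 -4.3] j7 -1.5
[-0.04759666 -0.00348328  0.060757  ]
```

Call:
servo_tool([
  [0, 1, 0, 0, 0, 0, -1],
  [0, 1, 0, 0, 0, 0, -1],
  [0, 1, 0, 0, 0, 0, -1],
  [0, 0, 0, 0, 0, 0, -1],
  [0, 0, 0, 0, 0, 0, -1],
])

```text
time_s: 9.5
tcp_pos: [0.5617, -0.0224, 0.2908]
eef_rot: [-0.551, 0.443, -0.443, 0.551]
force: [0.5, -0.3, -2.6]
gripper_width: 0.0489
```

Call:
servo_tool([
  [0, 0.7, 0, 0, 0, 0, -1],
  [0, 0.7, 0, 0, 0, 0, -1],
  [0, 0.6, 0, 0, 0, 0, -1],
  [0, 0, 0, 0, 0, 0, -1],
  [0, 0, 0, 0, 0, 0, -1],
])

```text
time_s: 9.92
tcp_pos: [0.5618, -0.0226, 0.2893]
eef_rot: [-0.551, 0.443, -0.443, 0.551]
force: [-2.5, -1.4, 5.6]
gripper_width: 0.0491
```

Call:
servo_tool([
  [0, 1, 0, 0, 0, 0, -1],
  [0, 1, 0, 0, 0, 0, -1],
  [0, 1, 0, 0, 0, 0, -1],
  [0, 1, 0, 0, 0, 0, -1],
  [0, 0, 0, 0, 0, 0, -1],
])

```text
time_s: 10.33
tcp_pos: [0.5618, -0.0226, 0.2853]
eef_rot: [-0.551, 0.443, -0.443, 0.551]
force: [-2.6, -1.8, 6.4]
gripper_width: 0.049
```

Call:
servo_tool([
  [0, 0.5, 0, 0, 0, 0, -1],
  [0, 0.5, 0, 0, 0, 0, -1],
  [0, 0, 0, 0, 0, 0, -1],
  [0, 0, 0, 0, 0, 0, -1],
  [0, 0, 0, 0, 0, 0, -1],
])

```text
time_s: 10.75
tcp_pos: [0.5618, -0.0226, 0.2845]
eef_rot: [-0.551, 0.442, -0.443, 0.551]
force: [-2.7, -1.5, 7.8]
gripper_width: 0.0486
```

Call:
servo_tool([
  [0, 0.4, 0, 0, -2, 0, -1],
  [0, 0, 0, 0, -3, 0, -1],
  [0, 0, 0, 0, -3, 0, -1],
  [0, 0, 0, 0, -3, 0, -1],
  [0, 0, 0, 0, -3, 0, -1],
])

```text
time_s: 11.17
tcp_pos: [0.5625, -0.0223, 0.2845]
eef_rot: [-0.601, 0.371, -0.372, 0.602]
force: [-0.6, -0.8, 7.9]
gripper_width: 0.0491
```

```bash
python3 go.py .5618 -.0226 .2841 3; python3 -c "
from h import *
print(readout.get_obs()['torque'])"
```

```text
t 11.17 tcp [ 0.5625 -0.0223  0.2845] jaw -63.4 tilt 0.18 move mm [-0.1  0.4 -0.7] wy deg -66.4 w 0.0491 F [-0.6 -0.8  7.9] j7 -1.29
[-0.03917417  0.07263447 -0.054885  ]
```

Call:
servo_tool([
  [0, 0.3, 0, 0, -4, 0, -1],
  [0, 0, 0, 0, -4, 0, -1],
  [0, 0, 0, 0, -4, 0, -1],
  [0, 0, 0, 0, -4, 0, -1],
  [0, 0, 0, 0, -4, 0, -1],
])

```text
time_s: 11.58
tcp_pos: [0.5626, -0.0223, 0.2843]
eef_rot: [-0.657, 0.26, -0.262, 0.658]
force: [-0.3, -0.2, 7.2]
gripper_width: 0.049
```

Call:
servo_tool([
  [0, 0, 0, 0, -4, 0, -1],
  [0, 0, 0, 0, -4, 0, -1],
  [0, 0, 0, 0, -4, 0, -1],
  [0, 0, 0, 0, -4, 0, -1],
  [0, 0, 0, 0, -4, 0, -1],
])

```text
time_s: 12.0
tcp_pos: [0.5625, -0.0223, 0.2842]
eef_rot: [-0.692, 0.142, -0.144, 0.693]
force: [-1.0, -0.3, 8.7]
gripper_width: 0.0488
```

```bash
python3 go.py .5618 -.0226 .2841 1; python3 -c "
from h import *
print(readout.get_obs()['torque'])
s=snapshot('scene'); save(s['image'][150:280,220:360],'twist.png',4)"
```

```text
t 12.0 tcp [ 0.5625 -0.0223  0.2842] jaw -23.4 tilt 0.18 move mm [-0.6  0.1 -0.6] wy deg -24.4 w 0.0488 F [-1.  -0.3  8.7] j7 -0.7
[-0.10187999  0.0959825  -0.07593576]
```

View pics/twist.png

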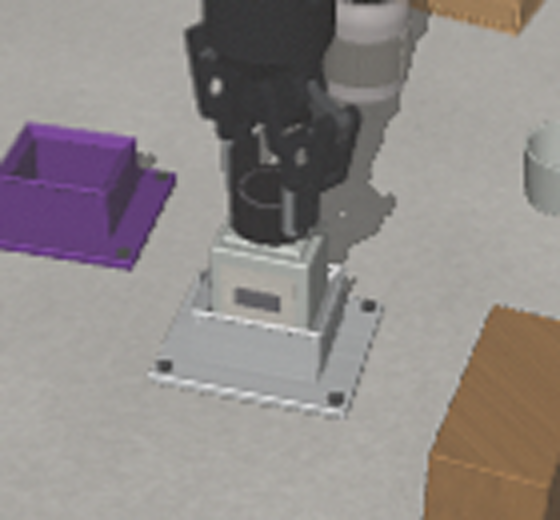

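The bottle sits square in the pocket (crop (265,280)) and the gripper has turned about 54°. I'm going on to about 78°.

Call:
servo_tool([
  [0, 0, 0, 0, -4, 0, -1],
  [0, 0, 0, 0, -4, 0, -1],
  [0, 0, 0, 0, -4, 0, -1],
  [0, 0, 0, 0, -4, 0, -1],
  [0, 0, 0, 0, -4, 0, -1],
])

```text
time_s: 12.47
tcp_pos: [0.5625, -0.0223, 0.2842]
eef_rot: [-0.707, 0.02, -0.022, 0.707]
force: [0.1, -0.8, 6.9]
gripper_width: 0.049
```

Call:
servo_tool([
  [0, 0, 0, 0, -3, 0, -1],
  [0, 0, 0, 0, -1.5, 0, -1],
  [0, 0, 0, 0, 0, 0, -1],
  [0, 0, 0, 0, 0, 0, -1],
  [0, 0, 0, 0, 0, 0, -1],
])

```text
time_s: 12.88
tcp_pos: [0.5625, -0.0223, 0.2842]
eef_rot: [-0.707, -0.007, 0.005, 0.707]
force: [-0.8, -1.0, 7.7]
gripper_width: 0.0489
```

```bash
python3 go.py .5618 -.0226 .2841 2; python3 -c "
from h import *
print(readout.get_obs()['torque'])"
```

```text
t 12.88 tcp [ 0.5625 -0.0223  0.2842] jaw 0.9 tilt 0.18 move mm [-0.7  0.1 -0.2] wy deg -1.1 w 0.0489 F [-0.8 -1.   7.7] j7 -0.34
[-0.14092379  0.11837564  0.08434094]
```

Call:
servo_tool([
  [0, -1, 0, 0, 0, 0, -1],
  [0, -2, 0, 0, 0, 0, -1],
  [0, -2, 0, 0, 0, 0, -1],
  [0, -2, 0, 0, 0, 0, -1],
  [0, -2, 0, 0, 0, 0, -1],
])

```text
time_s: 13.3
tcp_pos: [0.5623, -0.0224, 0.2928]
eef_rot: [-0.707, -0.007, 0.005, 0.707]
force: [0.9, -0.3, 3.1]
gripper_width: 0.0488
```

Call:
servo_tool([
  [0, -2, 0, 0, 0, 0, -1],
  [0, -2, 0, 0, 0, 0, -1],
  [0, -2, 0, 0, 0, 0, -1],
  [0, -2, 0, 0, 0, 0, -1],
  [0, 0, 0, 0, 0, 0, -1],
])

```text
time_s: 13.72
tcp_pos: [0.5616, -0.0225, 0.3001]
eef_rot: [0.707, 0.006, -0.006, -0.707]
force: [0.3, -0.3, 0.1]
gripper_width: 0.0488
```

The force is near 0, not the bottle's 4 N weight, so the cap is free. I'm lifting on to about 80 mm.

Call:
servo_tool([
  [0, -6, 0, 0, 0, 0, -1],
  [0, -10, 0, 0, 0, 0, -1],
  [0, -12, 0, 0, 0, 0, -1],
  [0, -12, 0, 0, 0, 0, -1],
  [0, -12, 0, 0, 0, 0, -1],
])

```text
time_s: 14.13
tcp_pos: [0.5617, -0.0223, 0.3538]
eef_rot: [-0.707, -0.006, 0.006, 0.707]
force: [0.8, 0.0, -0.6]
gripper_width: 0.049
```

Call:
servo_tool([
  [0, -10, 0, 0, 0, 0, -1],
  [0, -6, 0, 0, 0, 0, -1],
  [0, -3, 0, 0, 0, 0, -1],
  [0, 0, 0, 0, 0, 0, -1],
  [0, 0, 0, 0, 0, 0, -1],
])

```text
time_s: 14.55
tcp_pos: [0.5615, -0.0225, 0.3708]
eef_rot: [0.707, 0.006, -0.006, -0.707]
force: [0.7, 0.1, -0.9]
gripper_width: 0.0489
```

```bash
python3 go.py .5616 -.0225 .37 1; python3 -c "
from fit import *
s=snapshot('scene'); save(s['image'][120:270,210:370],'end.png',4)
S={'scene':s}; M={'scene':near('scene','bottle',(215,286),40)}
B=[box(.064,.048,0,.086),box(.05,.036,.086,.092),cyl(.03,.086,.116)]
wall=[box(.098,.082,-.008,.042)]
f=lambda p:np.abs(mask(s,B,p[:3],p[3]/20)-M['scene'])[(mask(s,wall,[.5618,-.0226,.225],.008)+mask(s,[box(.13,.11,0,.008)],[.5618,-.0226,.225]))<.3].sum()/M['scene'].sum()
r=minimize(f,[.5618,-.0226,.225,.16],method='Nelder-Mead',options=dict(initial_simplex=[[.5618,-.0226,.225,.16],[.565,-.0226,.225,.16],[.5618,-.019,.225,.16],[.5618,-.0226,.3,.16],[.5618,-.0226,.225,.3]])); print('bottle x y yaw z',r.x[:3].round(4),r.x[3]/20,r.fun)
for m in mark_of('scene','cap'): print(m, onplane(s,m['location'],.191))"
```

```text
t 14.55 tcp [ 0.5615 -0.0225  0.3708] jaw 1.0 tilt 0.02 move mm [ 0.1  0.8 -0. ] wy deg -0.0 w 0.0489 F [ 0.7  0.1 -0.9] j7 -0.27
bottle x y yaw z [ 0.5608 -0.0235  0.2619] 0.007366785800679285 0.031213364595545134
{'location': [174.7, 286.5], 'conf': 0.92} [[ 0.55934825 -0.02162125  0.191     ]]
{'location': [306.1, 212.8], 'conf': 0.77} [[ 0.634141   -0.41561634  0.191     ]]
```

View pics/end.png

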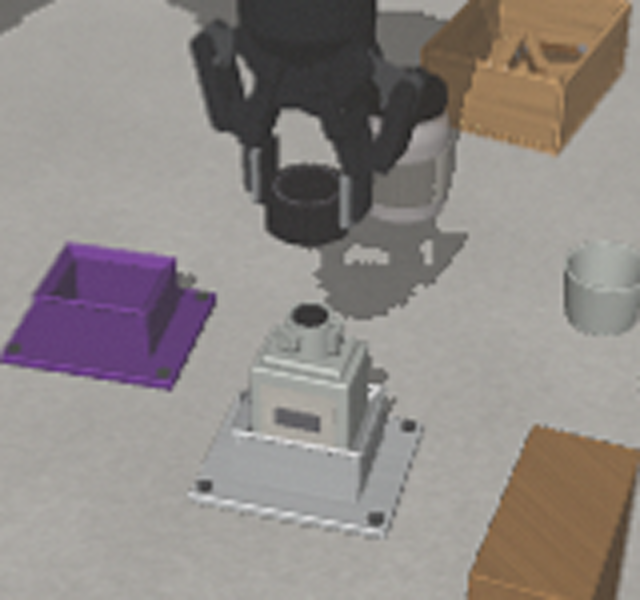

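The cap is held level above the open bottle (crop (310,205)), and the bottle is seated in the pocket (neck at (310,320)). I'm handing in.

```bash
python3 -c "
from h import *
print(ticket.sign_off())"
```

```text
the job is handed in; nothing more can be done
None
```

The job is handed in, at about 14.6 s of the 48 s allowed; the sign-off gives no verdict. I carried the bottle by its cap and lowered it into the aluminium pocket. Then I pushed the cap down about 5.5 mm, turned it about 78° counterclockwise and lifted it straight up about 80 mm.

**Last checks:**
- **Bottle:** upright, fitted at (0.561, -0.0235) with its underside at z ≈ 7.4 mm, against a pocket floor at 8 mm. Its fitted turn is about 15° and the holder's is 13°, within both the 0.12 rad limit and the fit's error.
- **Cap:** gripped at a 48.9 mm opening with 0.02° tool tilt. The vertical force of -0.9 N fits the cap alone, since the whole bottle hung at about -4 N. The network places the cap within about 2.5 mm of the bottle's axis.
- **Other things:** the ones in the last crop looked unmoved; I did not measure them, and the spray can and lint brush were outside it.

**Disagreements:** early on, the two cameras disagreed by 2–3.5 mm in position and up to 5° in turn, so I used differences within a single camera to line up with the pocket. The grip opening read about 49 mm on the 51 mm cap. No check failed.

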